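# Roll the canister home in the carton and pack the box behind it

## Robot

A 6-joint arm with a two-finger parallel gripper is mounted at the origin on the work surface. World frame = base frame: x ahead of the robot, y to its left, z up, the work surface at z = 0. Lengths are in m, angles in rad, forces in N, time in s.
With the tool pointing down it reaches from about 0.375 to 0.975 m from the base axis. Payload 3.8 kg.
Tool frame: the origin (TCP) lies on the centre line of the jaws, within the pads' length; the fingertips stand 17 mm ahead of it and the grasp point (between the pads) lies 2 mm behind it (bot.tip_extent is the distance from the TCP to the fingertips, in m); z points along the fingers, y is the line along which they close (so a half turn about z gives the same grasp; the last joint's range is limited). The gripper opens to 85 mm and grips with 20 to 120 N. Pads are 22 mm wide; open, the fingers measure 114 mm over their backs; the gripper's body (76 mm by 85 mm) begins 54 mm behind the grasp point. The pads swing forward as they close: fully open they stand 13 mm farther back than shut.
Start: joints at [-1.217, 0.264, 1.604, -0, 1.274, -0.037], TCP at [0.257, -0.624, 0.248] pointing down, gripper open.
Joint ranges: [-2.63, 2.63], [-0.94, 2.18], [0.31, 2.57], [-1.31, 4.45], [0, 2.66], [-2.55, 2.55]. Speed limits (rad/s): [2.57, 2.57, 3.14, 3.14, 3.14, 3.14].

## Interface

Orientations are given as a rotation vector (axis times angle).
In Python, from workcell import readout, read_camera, finish_job, bot gives the robot as it stands.
- The arm moves only by the tool jog_arm, never from a script. Its argument "deltas" is one flat list of numbers, 7 for each row, row after row: the shift along the tool's x, y, z in m, then the turn, a rotation vector about the tool's x, y, z in degrees, then the gripper command: -1 is shut, 1 is fully open, values between are in proportion. A call has 1 to 8 rows; each row is the pose to reach, as a shift and turn from the pose commanded when the call began, along the tool's axes at that moment; what a row does not reach only later rows make up. A row lasts 1/10 s, in which the tool goes at most 50 mm and 8.59 degrees, less where a joint would pass 70% of its speed; a pose out of reach is approached as far as the arm can. A call with a gripper value outside its range is refused whole. The fingers move at their own pace and stop on an object; "squeeze" is the grip in N (left out, the last holds). Time passes only in rows, so rows that repeat a pose let the fingers close. It gives the time, the measured TCP pose, the force, the opening and the grip force at its end, in the units of the state.
- readout.read_state(): the state, without advancing time (a new reading comes with each control period).
- read_camera(name): name is "side" or "top"; returns a dict with "color" (420x560x3 uint8, blue, green, red), "fx", "fy", "cx", "cy" (pixels), "origin" and "attitude" of the camera in the world. Camera axes: x right, y down, z forward; pixel columns grow to the right and rows downward; lengths in m; the calibration is good to about 2 mm. A picture is of the moment at which its call begins. There is no depth.
- finish_job(): hands the job in; it is judged then, once.
The state is a dict: "time": time; "q": joint angles; "joint_vel": joint speeds; "joint_torque": joint torques, N m; "tool_pos": TCP position; "tcp_rot": TCP orientation; "wrist_force": force on the tool from outside, world axes, zero at the start; "torque": the same for the moment, N m; "width": opening from 0.0 (shut) to 1.0 (fully open); "grip_force": force on a finger pad.
Only numpy, scipy, OpenCV 4.12 (cv2) and the standard library are available. Lean on these libraries where they do the work, as an engineer would, in place of code of your own. Each camera call takes 0.05 s, during which the arm holds its last target. There are 200 camera calls.

## Task

Pick up the wooden paddle and with it gently roll the lying canister along the lane into the carton until you feel it bear on the cardboard divider; the gripper itself must not touch the canister, and the divider must not be shoved. Lay the paddle back on the bench clear of the lane, then stand the tall cardboard box upright in the carton right behind the canister, its broad side across the lane, press it up lightly so that the canister bears on the divider again and the row is snug, and let go. Leave everything else on the bench where it is.

Things in the scene. Friction and masses are not known exactly. Their poses are not given: they have to be found in the camera images.
- track: Level U-channel lane, 400 mm long, fixed on the bench: first half aluminium, second half inside a shallow carton. Origin: middle of the lane on the bench top, where the carton begins. x runs along the lane into the carton, y across. Flat floor 8 mm above the bench, inner width 92 mm; side walls 30 mm above the bench in the first half, 38 mm in the carton; open start at x = -200 mm.
- carton: Shallow carton around the lane's second half; origin and axes as the lane's; end wall's inner face at x = 200 mm. In it an upright cardboard cross divider (86 mm wide, top 65 mm above the bench) is held by friction: its near face is anywhere from x = 130 to 180 mm, not given, to be felt. It flexes 0.7 mm per newton; over 15 N spoils it.
- canister_center (a point): Centre of a round cardboard canister with steel ends, 52 mm in diameter, 84 mm long, 0.17 to 0.35 kg, lying across the lane in its aluminium half (its y axis along its length; x and z turn as it rolls). Centre 34 mm above the bench. It rolls easily and coasts only a little.
- paddle_grip (a point): Middle of the wooden paddle's handle, 52 mm above its underside. Handle: level bar along the paddle's x, 22 mm wide, 20 mm high, clear 60 mm either side of this point. Upright pushing plate at the +x end, 64 mm wide, from the underside to 62 mm up, front face 74 mm ahead of this point; foot plate at the other end, 40 mm wide, reaching 74 mm back. Stands on plate and foot. 0.16 kg.
- box_center (a point): Centre of the tall cardboard box to pack, 45 mm (its x) by 64 mm (its y) by 85 mm high, standing on the bench, a paper band over it. 42.5 mm above its underside. The 64 mm side goes across the lane. 0.16 kg.
- tape_roll: Bystander: brown tape roll lying flat, 96 mm across, 48 mm high. Origin: centre of its underside.
- spare_canister: Bystander: another canister of the same kind (52 mm across, 84 mm high) but standing upright on the bench; leave it. Origin: centre of its underside.
- cube_box: Bystander: small squat cardboard box, 55 x 55 x 50 mm high; not the one to pack. Origin: centre of its underside.
- cutter: Bystander: closed black box cutter lying flat, 165 mm long, 14 mm high, beyond the lane. Origin: centre of its underside.
- tin: Bystander: plain steel tin, 60 mm across, 70 mm high, beyond the lane. Origin: centre of its underside.
- flat_box: Bystander: flat cardboard box 100 x 140 x 45 mm high, beyond the lane. Origin: centre of its underside.
Mind the look-alikes: they are no part of the job. Leave any blue or green look-alike of the part that bears paddle_grip alone.

How it is judged:
By the outcome, as a careful person would: the job done as asked, in the order asked, and still so for the second after the job is handed in, with the robot touching nothing.
It also fails if it takes over 72 s, if anything falls off the work surface, if the arm or the gripper's body presses on something with over 40 N, if the wrist force passes 120 N, or if a joint passes its speed limit or range.

## Working session

There is one attempt and no reset: what is moved stays moved. The work goes in short steps, Python scripts to look and compute and a tool call to move; the robot and the scene stay as the last step left them, time stands still between calls to the robot, and variables do not carry over. Pictures are saved under pics/ and viewed, at most 10 in all, crops included, and the job is handed in when it is done.

Besides the shell and the picture viewer there is one more tool, called after "Emit:" as name(argument=value, ...) on one line, values as JSON. jog_arm: Moves the arm, as the interface text tells. Its arguments: {"type":"object","properties":{"deltas":{"type":"array"},"squeeze":{"type":"number"}},"required":["deltas"]}

```bash
ls; mkdir -p pics; cat > h.py <<'E'
import numpy as np,cv2
from scipy.spatial.transform import Rotation as R
from workcell import readout, read_camera, finish_job, bot
def proj(c,P):
    A=np.array(c["attitude"]);A=A if A.shape==(3,3) else R.from_rotvec(A).as_matrix()
    p=(np.atleast_2d(P)-c["origin"])@A
    return np.c_[c["fx"]*p[:,0]/p[:,2]+c["cx"],c["fy"]*p[:,1]/p[:,2]+c["cy"]]
def ray(c,u,v,z):
    A=np.array(c["attitude"]);A=A if A.shape==(3,3) else R.from_rotvec(A).as_matrix()
    d=A@np.array([(u-c["cx"])/c["fx"],(v-c["cy"])/c["fy"],1])
    o=np.array(c["origin"]);return o+d*(z-o[2])/d[2]
E
python3 - <<'E'
from h import *
import pickle
for n in("top","side"):
    c=read_camera(n);cv2.imwrite(f"pics/{n}0.png",c["color"]);pickle.dump(c,open(n+"0.pkl","wb"))
    print(n,c["fx"],c["cx"],c["cy"],c["origin"],c["attitude"])
s=readout.read_state();print(s)
E
```

```text
pics
top 438.70031164741226 273.2929871246987 219.1863046795813 [ 0.31731032 -0.01251179  1.23808065] [-2.13792557  2.1457784  -0.15766407]
side 487.1961602322911 278.27994478943725 213.59764107781982 [0.12253012 0.97694613 0.98623065] [-0.55479376  2.67825894 -1.2224256 ]
{'time': 0.1, 'q': array([-1.21690384e+00,  2.64728259e-01,  1.60519571e+00, -1.16492401e-05,
        1.27367525e+00, -3.68943722e-02]), 'joint_vel': array([-0.00085237, -0.00230584, -0.00461021, -0.0019603 ,  0.00155618,
       -0.00104342]), 'joint_torque': array([ 2.58159398e-04, -5.16707754e+01, -3.68589771e+01, -5.64413881e-05,
        6.26260051e-03, -3.95627842e-05]), 'tool_pos': array([ 0.2569101 , -0.62355281,  0.24707501]), 'tcp_rot': array([-3.07986934e+00, -6.09568956e-01,  5.14433681e-04]), 'wrist_force': array([-0.47344829,  0.68704825, -0.81396136]), 'torque': array([ 0.00109339, -0.02368515,  0.00868069]), 'grip_force': 0.0, 'width': 0.9962567556154243}
```

View pics/top0.png

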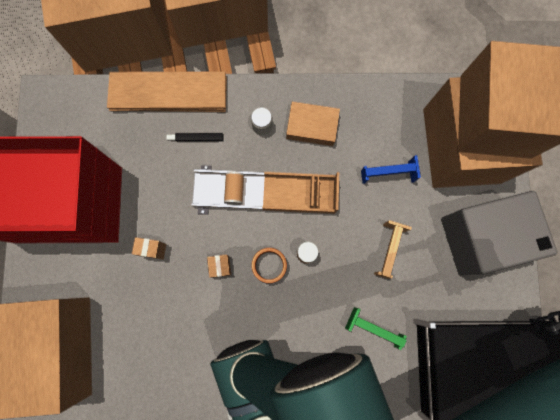

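View pics/side0.png

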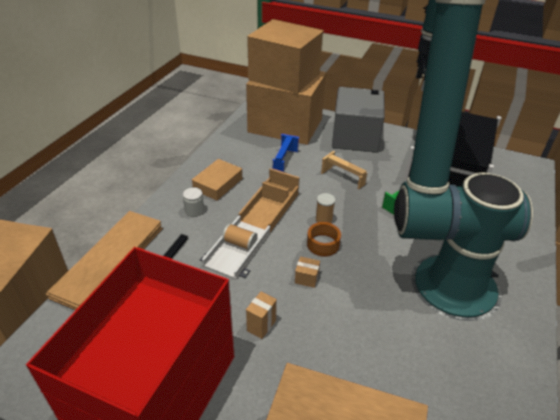

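The top view shows the lane from (193,190) to (339,193), with the canister at (234,188) and the divider near (315,192).

- **Paddles:** blue (391,170), green (378,328) and natural wood (394,250). The wooden one fits.
- **Banded boxes:** (146,248) and (218,266) from the top, which are (262,315) and (307,271) from the side. The first looks taller, so it should be the box to pack. I'll confirm with a crop.

```bash
python3 - <<'E'
from h import *
import pickle
t=pickle.load(open("top0.pkl","rb"));s=pickle.load(open("side0.pkl","rb"))
a=cv2.resize(t["color"][150:300,120:440],None,fx=2.5,fy=2.5,interpolation=cv2.INTER_CUBIC)
b=cv2.resize(s["color"][225:345,220:380],None,fx=1.8,fy=1.8,interpolation=cv2.INTER_CUBIC)
m=np.zeros((375+216,800,3),np.uint8);m[:375]=a;m[375:,:b.shape[1]]=b
d=cv2.resize(s["color"][140:260,300:400],None,fx=1.8,fy=1.8,interpolation=cv2.INTER_CUBIC);m[375:,300:300+d.shape[1]]=d
e=cv2.resize(s["color"][165:285,195:310],None,fx=1.8,fy=1.8,interpolation=cv2.INTER_CUBIC);m[375:,500:500+e.shape[1]]=e
cv2.imwrite("pics/m0.png",m)
for n,u,v,z in [("lane start",193,190,.03),("lane end",339,193,.038),("box",146,248,.085),("cube",218,266,.05),("paddle",394,250,.05),("can",234,188,.06)]: print(n,ray(t,u,v,z).round(3))
E
```

```text
lane start [0.584 0.217 0.03 ]
lane end [ 0.572 -0.193  0.038]
box [0.416 0.327 0.085]
cube [0.37  0.141 0.05 ]
paddle [ 0.411 -0.335  0.05 ]
can [0.583 0.099 0.06 ]
```

View pics/m0.png

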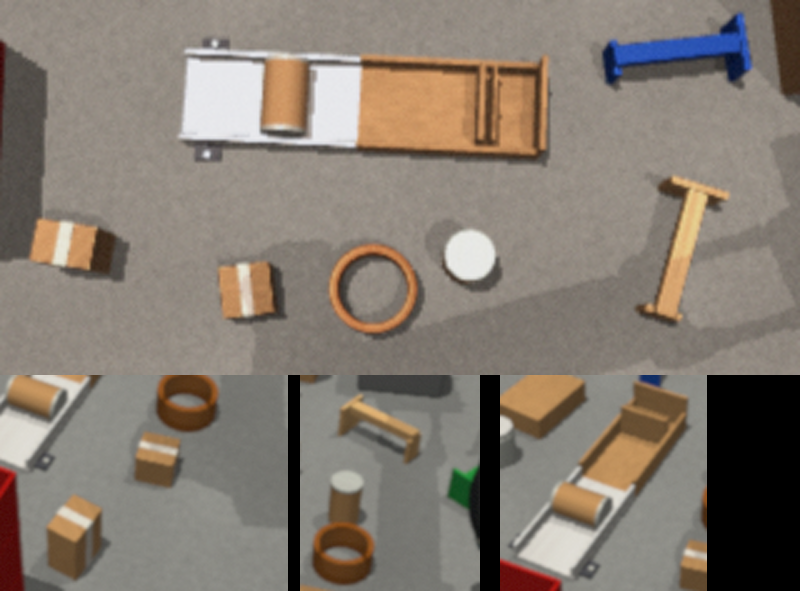

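The crop confirms it. The box at top (146,248) is tall (about 85 mm); the one at (218,266) is squat. The natural-wood paddle at (394,250) has its plate at the upper end (crop 697,188). Next I'll fit poses by silhouette.

```bash
cat >> h.py <<'E'
from scipy.optimize import minimize
def corners(b,x,y,yaw):
    X=np.array([[i,j,k] for i in b[0:2] for j in b[2:4] for k in b[4:6]],float)
    c,s=np.cos(yaw),np.sin(yaw)
    return np.c_[x+c*X[:,0]-s*X[:,1],y+s*X[:,0]+c*X[:,1],X[:,2]]
K=4
def sil(c,boxes,x,y,yaw,roi):
    u0,u1,v0,v1=roi;im=np.zeros(((v1-v0)*K,(u1-u0)*K),np.uint8)
    for b in boxes:
        p=(proj(c,corners(b,x,y,yaw))-[u0,v0]+.5)*K-.5
        cv2.fillConvexPoly(im,np.round(cv2.convexHull(p.astype(np.float32))*16).astype(np.int32),255,shift=4)
    return cv2.resize(im,None,fx=1/K,fy=1/K,interpolation=cv2.INTER_AREA)/255.
def mask(c,roi,smin=80):
    u0,u1,v0,v1=roi;h=cv2.cvtColor(c["color"][v0:v1,u0:u1],cv2.COLOR_BGR2HSV)
    m=((h[...,0]<28)&(h[...,1]>smin)&(h[...,2]>35)).astype(np.uint8)
    n,l,st,_=cv2.connectedComponentsWithStats(m)
    m=cv2.morphologyEx((m>0).astype(np.uint8),cv2.MORPH_CLOSE,np.ones((7,7)),borderValue=0)
    n,l,st,_=cv2.connectedComponentsWithStats(m)
    return (l==1+np.argmax(st[1:,4])).astype(float)
def fit(views,boxes,g,fill=False):
    """views: [(cam,roi,smin)], boxes: list or f(extra params)"""
    ms=[mask(c,r,s) for c,r,s in views]
    if fill:
        for m in ms:
            cs,_=cv2.findContours(m.astype(np.uint8),cv2.RETR_EXTERNAL,cv2.CHAIN_APPROX_NONE);cv2.drawContours(m,cs,-1,1.,-1)
    def f(p):
        bs=boxes(*p[3:]) if callable(boxes) else boxes
        return sum(np.abs(sil(c,bs,*p[:3],r)-m).sum()/m.sum() for (c,r,s),m in zip(views,ms))
    g=np.array(g,float);best=None
    for d in (.02,.008,.004):
        S=np.vstack([g]+[g+np.eye(len(g))[i]*d*([1,1,6]+[.3]*9)[i] for i in range(len(g))])
        g=minimize(f,g,method="Nelder-Mead",options=dict(initial_simplex=S,xatol=1e-5,fatol=1e-5,maxiter=600)).x
    return g,f(g)
PAD=[(-.06,.066,-.011,.011,.042,.062),(.066,.074,-.032,.032,0,.062),(-.074,-.066,-.02,.02,0,.062)]
BOX=[(-.0225,.0225,-.032,.032,0,.085)]
def carton(t):return [(0,.2+t,-.046-t,.046+t,0,.038)]
E
cat > fit0.py <<'E'
from h import *
import pickle,sys
t=pickle.load(open("top0.pkl","rb"));s=pickle.load(open("side0.pkl","rb"))
J={"padT":([(t,(372,420,212,286),80)],PAD,(.411,-.335,-.2)),
"padS":([(s,(312,375,145,195),80)],PAD,(.411,-.335,-.2)),
"boxT":([(t,(125,172,230,268),80)],BOX,(.41,.32,1.4)),
"boxS":([(s,(240,282,285,345),80)],BOX,(.41,.32,1.4)),
"cart":([(t,(264,350,165,220),80)],carton,(.578,.01,-1.6,.004)),
"canT":([(t,(222,246,168,206),80)],[(-.026,.026,-.042,.042,.034,.0341),(-.02,.02,-.042,.042,.03,.051),(-.01,.01,-.042,.042,.02,.0595)],(.58,.1,-1.6))}
out=[]
for k,(v,b,g) in J.items():
    p,e=fit(v,b,g,True);print(k,p.round(4),np.degrees(p[2]).round(2),round(e,3))
    c,roi,_=v[0];im=cv2.resize(c["color"][roi[2]:roi[3],roi[0]:roi[1]],None,fx=5,fy=5,interpolation=cv2.INTER_CUBIC)
    bs=b(*p[3:]) if callable(b) else b
    for bb in bs:
        h=cv2.convexHull(((proj(c,corners(bb,*p[:3]))-[roi[0],roi[2]]+.5)*5-.5).astype(np.float32)).astype(int)
        cv2.polylines(im,[h],True,(255,255,0),1)
    out.append(im)
m=np.zeros((600,800,3),np.uint8);x=y=0;H=0
for im in out:
    h,w=im.shape[:2];f=.66;im=cv2.resize(im,None,fx=f,fy=f);h,w=im.shape[:2]
    if x+w>800:x=0;y+=H;H=0
    m[y:y+h,x:x+w]=im[:600-y];x+=w+4;H=max(H,h)
cv2.imwrite("pics/fit0.png",m)
E
python3 fit0.py
```

```text
padT [ 0.4128 -0.3297 -0.2975] -17.04 0.116
padS [ 0.4144 -0.3315 -0.3078] -17.64 0.18
boxT [0.4227 0.3325 1.1796] 67.59 0.494
boxS [0.4194 0.3283 1.9016] 108.95 0.236
cart [ 0.5833  0.0129 -1.6238  0.0052] -93.04 0.043
canT [ 0.588   0.1012 -1.5655] -89.7 0.295
```

View pics/fit0.png

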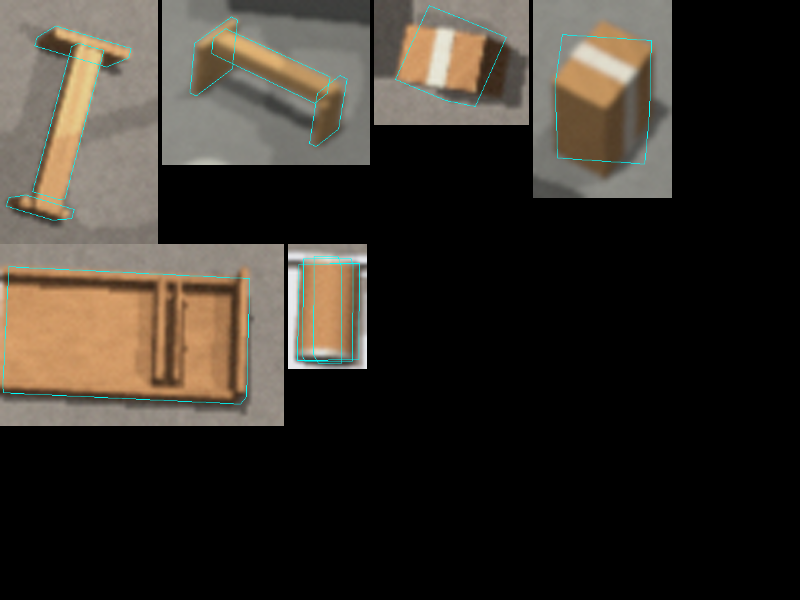

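```bash
cat > fit1.py <<'E'
from h import *
import pickle
t=pickle.load(open("top0.pkl","rb"));s=pickle.load(open("side0.pkl","rb"))
for k,v in {"T":[(t,(125,165,230,268),60)],"S":[(s,(240,282,285,345),50)],"TS":[(t,(125,165,230,268),60),(s,(240,282,285,345),50)]}.items():
  for y0 in (-.3,-.1,.1):
    p,e=fit(v,BOX,(.415,.325,y0),True);print(k,p.round(4),np.degrees(p[2]).round(1),round(e,3))
# carton walls
roi=(264,336,160,222);m=mask(t,roi)>0
U=np.arange(4,66);top=[];bot=[]
g=t["color"][160:222,264:336].astype(float);sat=(g[...,2]-g[...,0])
for u in U:
    col=sat[:,u];r=np.where(col>35)[0]
    a,b=r[0],r[-1]
    sub=lambda i,j:i+(35-col[i])/(col[j]-col[i])*(j-i)
    top.append(ray(t,264+u,160+sub(a-1,a),.038));bot.append((ray(t,264+u,160+sub(b+1,b),.0)))
for n,L in(("top",top),("bot",bot)):
    L=np.array(L);q=np.polyfit(L[:,1],L[:,0],1);r=L[:,0]-np.polyval(q,L[:,1]);k=abs(r)<.002
    q=np.polyfit(L[k,1],L[k,0],1);print(n,"slope deg",np.degrees(np.arctan(q[0])).round(2),"x at y=.01",np.polyval(q,.01).round(4),"x at y=-.15",np.polyval(q,-.15).round(4),abs(r).max().round(4))
px=lambda x,y:((x+.5)/2.5-.5+120,(y+.5)/2.5-.5+150)
for n,x,y,z in[("startA",187,51,.03),("startB",181,138,.03),("bA",361,60,.03),("bB",360,143,.03),("endin",540,70,.038),("endin2",536,148,.038),("divtop near A",479,65,.065),("divB",477,142,.065)]: print(n,ray(t,*px(x,y),z).round(4))
E
python3 fit1.py
```

```text
T [ 0.4197  0.3324 -0.1636] -9.4 0.121
T [ 0.4198  0.3324 -0.1652] -9.5 0.121
T [ 0.4199  0.3324 -0.1642] -9.4 0.121
S [ 0.42    0.3277 -0.1374] -7.9 0.051
S [ 0.42    0.3277 -0.1367] -7.8 0.051
S [ 0.42    0.3277 -0.1374] -7.9 0.051
TS [ 0.4195  0.3297 -0.1549] -8.9 0.22
TS [ 0.4196  0.3308 -0.1456] -8.3 0.223
TS [ 0.4195  0.3301 -0.1455] -8.3 0.222
top slope deg 3.11 x at y=.01 0.6372 x at y=-.15 0.6285 0.0007
bot slope deg 2.93 x at y=.01 0.5333 x at y=-.15 0.5251 0.0005
startA [0.6418 0.214  0.03  ]
startB [0.5415 0.2184 0.03  ]
bA [0.6304 0.0167 0.03  ]
bB [0.535  0.0178 0.03  ]
endin [ 0.616  -0.1844  0.038 ]
endin2 [ 0.5271 -0.1778  0.038 ]
divtop near A [ 0.6152 -0.1137  0.065 ]
divB [ 0.5293 -0.1102  0.065 ]
```

```bash
cat > go.py <<'E'
# usage: go.py x y z yaw  (or: lane s lat z) -> delta in tool axes
import sys;from h import *
O=np.array([.5857,.0155]);D=np.array([-.0523,-.9986]);N=np.array([.9986,-.0523])
st=readout.read_state();A=R.from_rotvec(st["tcp_rot"]);p=st["tool_pos"]
w=np.degrees(np.arctan2(A.as_matrix()[1,0],A.as_matrix()[0,0]));r=p[:2]-O
print("t",round(st["time"],2),"pos",p.round(4),"yaw",round(w,2),"lane",(r@D).round(4),(r@N).round(4),"F",st["wrist_force"].round(2),"T",st["torque"].round(2),"w",round(st["width"],3),"g",round(st["grip_force"],1),"q6",st["q"][5].round(2))
a=sys.argv[1:]
while a:
    if a[0]=="lane": q=O+float(a[1])*D+float(a[2])*N;x,y,z,yaw=q[0],q[1],float(a[3]),87.0;a=a[4:]
    else: x,y,z,yaw=map(float,a[:4]);a=a[4:]
    T=R.from_euler("z",yaw,degrees=True)*R.from_rotvec([np.pi,0,0])
    rv=np.degrees((A.inv()*T).as_rotvec());print("  d",A.inv().apply([x-p[0],y-p[1],z-p[2]]).round(4),"rot",rv.round(2))
E
python3 go.py .4135 -.3305 .15 90 .4135 -.3305 .15 162.7
```

```text
t 0.1 pos [ 0.2569 -0.6236  0.2471] yaw 22.39 lane 0.6554 -0.2949 F [-0.47  0.69 -0.81] T [ 0.   -0.02  0.01] w 0.996 g 0.0 q6 -0.04
  d [ 0.2564 -0.2111  0.0975] rot [ -0.1   -0.07 -67.61]
  d [ 0.2564 -0.2111  0.0975] rot [-5.0000e-02 -1.4000e-01 -1.4031e+02]
```

Emit:
jog_arm(deltas=[0.256, -0.211, 0.097, 0, 0, -68, 1, 0.256, -0.211, 0.097, 0, 0, -68, 1, 0.256, -0.211, 0.097, 0, 0, -68, 1, 0.256, -0.211, 0.097, 0, 0, -68, 1, 0.256, -0.211, 0.097, 0, 0, -68, 1, 0.256, -0.211, 0.097, 0, 0, -68, 1, 0.256, -0.211, 0.097, 0, 0, -68, 1, 0.256, -0.211, 0.097, 0, 0, -68, 1], squeeze=40)

```text
time: 0.9
tool_pos: [0.4135, -0.3255, 0.1483]
tcp_rot: [-2.197, -2.236, -0.002]
wrist_force: [0.3, -0.3, 0.1]
width: 1.0
grip_force: 0.0
```

Emit:
jog_arm(deltas=[0, 0, 0, 0, 0, -9, 1, 0, 0, 0, 0, 0, -17, 1, 0, 0, 0, 0, 0, -26, 1, 0, 0, 0, 0, 0, -34, 1, 0, 0, 0, 0, 0, -43, 1, 0, 0, 0, 0, 0, -51, 1, 0, 0, 0, 0, 0, -60, 1, 0, 0, 0, 0, 0, -68, 1])

```text
time: 1.7
tool_pos: [0.4131, -0.3312, 0.1508]
tcp_rot: [-0.579, -3.087, -0.001]
wrist_force: [-0.4, 0.1, 0.2]
width: 0.999
grip_force: 0.0
```

```bash
python3 go.py .4135 -.3305 .051 162.7
```

```text
t 1.7 pos [ 0.4131 -0.3312  0.1508] yaw 158.74 lane 0.3552 -0.1542 F [-0.42  0.08  0.17] T [-0.01  0.03 -0.02] w 0.999 g 0.0 q6 -1.92
  d [-0.0002  0.0008  0.0998] rot [ 0.02 -0.05 -3.96]
```

Emit:
jog_arm(deltas=[0, 0.001, 0.03, 0, 0, -4, 1, 0, 0.001, 0.06, 0, 0, -4, 1, 0, 0.001, 0.085, 0, 0, -4, 1, 0, 0.001, 0.1, 0, 0, -4, 1, 0, 0.001, 0.1, 0, 0, -4, 1, 0, 0.001, 0.1, 0, 0, -4, -1, 0, 0.001, 0.1, 0, 0, -4, -1, 0, 0.001, 0.1, 0, 0, -4, -1], squeeze=40)

```text
time: 2.5
tool_pos: [0.4148, -0.3315, 0.0529]
tcp_rot: [0.48, 3.102, -0.003]
wrist_force: [-0.1, -0.5, -0.0]
width: 0.513
grip_force: 0.0
```

Emit:
jog_arm(deltas=[0, 0, 0, 0, 0, 0, -1, 0, 0, 0, 0, 0, 0, -1, 0, 0, 0, 0, 0, 0, -1])

```text
time: 2.8
tool_pos: [0.4144, -0.3313, 0.0524]
tcp_rot: [0.48, 3.103, -0.002]
wrist_force: [-1.0, -0.3, 5.8]
width: 0.25
grip_force: 41.6
```

```bash
python3 go.py
```

```text
t 2.8 pos [ 0.4144 -0.3313  0.0524] yaw 162.4 lane 0.3552 -0.1529 F [-1.   -0.31  5.8 ] T [0.01 0.16 0.02] w 0.25 g 41.6 q6 -1.98
```

Emit:
jog_arm(deltas=[0, 0, -0.02, 0, 0, 0, -1, 0, 0, -0.05, 0, 0, 0, -1, 0, 0, -0.09, 0, 0, 0, -1, 0, 0, -0.13, 0, 0, 0, -1], squeeze=60)

```text
time: 3.2
tool_pos: [0.4129, -0.3296, 0.1812]
tcp_rot: [-0.481, -3.102, -0.003]
wrist_force: [1.5, -0.2, -1.2]
width: 0.251
grip_force: 59.5
```

```bash
python3 go.py lane -.225 0 .16
```

```text
t 3.2 pos [ 0.4129 -0.3296  0.1812] yaw 162.39 lane 0.3537 -0.1545 F [ 1.53 -0.24 -1.18] T [0.01 0.02 0.01] w 0.251 g 59.5 q6 -1.98
  d [-0.0036  0.5989  0.0221] rot [-3.000e-02 -1.800e-01  7.539e+01]
```

Emit:
jog_arm(deltas=[0, 0.02, 0, 0, 0, 3, -1, 0, 0.06, 0, 0, 0, 8, -1, 0, 0.1, 0, 0, 0, 13, -1, 0, 0.14, 0, 0, 0, 18, -1, 0, 0.18, 0, 0, 0, 23, -1, 0, 0.22, 0, 0, 0, 28, -1, 0, 0.26, 0, 0, 0, 33, -1, 0, 0.3, 0, 0, 0, 38, -1])

```text
time: 4.0
tool_pos: [0.5042, -0.0428, 0.1807]
tcp_rot: [-1.47, -2.775, 0.0]
wrist_force: [-0.2, 0.2, -1.4]
width: 0.247
grip_force: 59.5
```

```bash
python3 go.py lane -.225 0 .16
```

```text
t 4.0 pos [ 0.5042 -0.0428  0.1807] yaw 124.18 lane 0.0625 -0.0784 F [-0.2   0.25 -1.42] T [-0.02 -0.01 -0.02] w 0.247 g 59.5 q6 -0.73
  d [0.1817 0.2362 0.0206] rot [-5.000e-02 -3.000e-02  3.718e+01]
```

Emit:
jog_arm(deltas=[0.023, 0.03, 0, 0, 0, 5, -1, 0.047, 0.061, 0, 0, 0, 10, -1, 0.072, 0.093, 0, 0, 0, 15, -1, 0.097, 0.126, 0, 0, 0, 20, -1, 0.124, 0.161, 0.005, 0, 0, 26, -1, 0.15, 0.194, 0.01, 0, 0, 32, -1, 0.172, 0.223, 0.016, 0, 0, 36, -1, 0.182, 0.236, 0.02, 0, 0, 37.2, -1])

```text
time: 4.8
tool_pos: [0.5964, 0.242, 0.1599]
tcp_rot: [-2.274, -2.166, 0.001]
wrist_force: [0.2, -0.5, -1.2]
width: 0.247
grip_force: 59.6
```

Emit:
jog_arm(deltas=[0, 0, 0, 0, 0, 0, -1])

```text
time: 4.9
tool_pos: [0.5958, 0.2411, 0.1594]
tcp_rot: [-2.271, -2.168, 0.003]
wrist_force: [-0.2, -0.8, -1.9]
width: 0.248
grip_force: 59.5
```

```bash
python3 go.py lane -.225 0 .0645; python3 - <<'E'
from h import *
PAD2=[tuple(list(b[:4])+[b[4],b[5]]) for b in PAD]
ims=[]
for n,(a,b,c_,d) in(("top",(110,310,130,240)),("side",(160,330,150,330))):
    c=read_camera(n);ims.append(cv2.resize(c["color"][c_:d,a:b],(560,int(560*(d-c_)/(b-a))) if n=="top" else (240,254),interpolation=cv2.INTER_CUBIC))
m=np.zeros((308,800,3),np.uint8);m[:ims[0].shape[0],:560]=ims[0];m[:254,560:]=ims[1];cv2.imwrite("pics/a1.png",m)
E
```

```text
t 4.9 pos [0.5958 0.2411 0.1594] yaw 87.34 lane -0.2258 -0.0017 F [-0.17 -0.77 -1.92] T [-0.   -0.02  0.01] w 0.248 g 59.5 q6 0.39
  d [-0.0008  0.0019  0.0949] rot [-0.14  0.02  0.34]
```

View pics/a1.png

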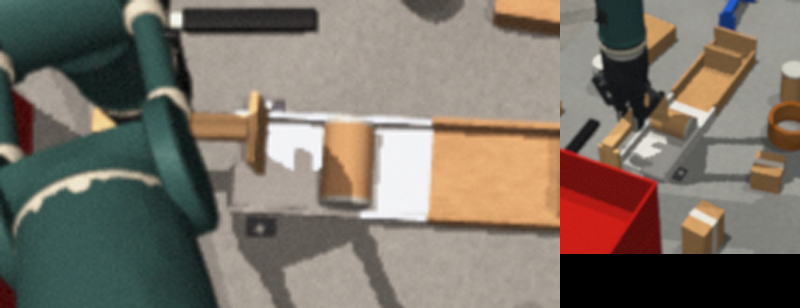

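The top crop shows the paddle plate at (257,130), squared to the lane behind the canister at (346,165). I'll lower it now.

Emit:
jog_arm(deltas=[-0.001, 0.002, 0.025, 0, 0, 0.3, -1, -0.001, 0.002, 0.055, 0, 0, 0.3, -1, -0.001, 0.002, 0.08, 0, 0, 0.3, -1, -0.001, 0.002, 0.095, 0, 0, 0.3, -1, -0.001, 0.002, 0.095, 0, 0, 0.3, -1, -0.001, 0.002, 0.095, 0, 0, 0.3, -1])

```text
time: 5.6
tool_pos: [0.5988, 0.2372, 0.0669]
tcp_rot: [2.281, 2.159, 0.001]
wrist_force: [0.6, -0.2, -2.2]
width: 0.249
grip_force: 59.6
```

```bash
python3 go.py lane -.19 0 .0645
```

```text
t 5.6 pos [0.5988 0.2372 0.0669] yaw 86.85 lane -0.2221 0.0015 F [ 0.6  -0.18 -2.15] T [-0.06 -0.07 -0.02] w 0.249 g 59.6 q6 0.39
  d [-0.0321 -0.0014  0.0024] rot [ 0.02 -0.01 -0.15]
```

Emit:
jog_arm(deltas=[-0.006, -0.001, 0.002, 0, 0, 0, -1, -0.012, -0.001, 0.002, 0, 0, 0, -1, -0.018, -0.001, 0.002, 0, 0, 0, -1, -0.023, -0.001, 0.002, 0, 0, 0, -1, -0.028, -0.001, 0.002, 0, 0, 0, -1, -0.032, -0.001, 0.002, 0, 0, 0, -1, -0.036, -0.001, 0.002, 0, 0, 0, -1, -0.04, -0.001, 0.002, 0, 0, 0, -1])

```text
time: 6.4
tool_pos: [0.5953, 0.1977, 0.0643]
tcp_rot: [-2.281, -2.16, -0.001]
wrist_force: [0.5, 1.0, -1.5]
width: 0.244
grip_force: 59.6
```

```bash
python3 go.py lane -.03 0 .0645
```

```text
t 6.4 pos [0.5953 0.1977 0.0643] yaw 86.89 lane -0.1825 0.0001 F [ 0.49  1.02 -1.46] T [ 0.13 -0.03 -0.02] w 0.244 g 59.6 q6 0.33
  d [-0.1525  0.0002 -0.0002] rot [ 0.01 -0.02 -0.11]
```

Emit:
jog_arm(deltas=[-0.005, 0, 0, 0, 0, 0, -1, -0.011, 0, 0, 0, 0, 0, -1, -0.017, 0, 0, 0, 0, 0, -1, -0.023, 0, 0, 0, 0, 0, -1, -0.029, 0, 0, 0, 0, 0, -1, -0.035, 0, 0, 0, 0, 0, -1, -0.041, 0, 0, 0, 0, 0, -1, -0.047, 0, 0, 0, 0, 0, -1])

```text
time: 7.2
tool_pos: [0.5927, 0.1504, 0.0643]
tcp_rot: [2.281, 2.16, 0.0]
wrist_force: [-0.6, 0.7, -0.9]
width: 0.245
grip_force: 59.6
```

Emit:
jog_arm(deltas=[-0.006, 0, 0, 0, 0, 0, -1, -0.012, 0, 0, 0, 0, 0, -1, -0.018, 0, 0, 0, 0, 0, -1, -0.024, 0, 0, 0, 0, 0, -1, -0.03, 0, 0, 0, 0, 0, -1, -0.036, 0, 0, 0, 0, 0, -1, -0.042, 0, 0, 0, 0, 0, -1, -0.048, 0, 0, 0, 0, 0, -1])

```text
time: 8.0
tool_pos: [0.5901, 0.1025, 0.0643]
tcp_rot: [-2.281, -2.16, 0.0]
wrist_force: [-0.4, -0.3, -1.2]
width: 0.244
grip_force: 59.6
```

```bash
python3 - <<'E'
from h import *
import pickle
c=read_camera("top");pickle.dump(c,open("top1.pkl","wb"));cv2.imwrite("pics/a2.png",cv2.resize(c["color"][155:225,180:360],(800,311),interpolation=cv2.INTER_CUBIC))
E
python3 go.py lane -.03 0 .0645
```

```text
t 8.05 pos [0.59   0.1017 0.0642] yaw 86.88 lane -0.0863 -0.0002 F [-0.18 -0.76 -1.62] T [-0.02  0.03  0.  ] w 0.247 g 59.6 q6 0.18
  d [-0.0563  0.0003 -0.0003] rot [-0.01  0.04 -0.12]
```

View pics/a2.png

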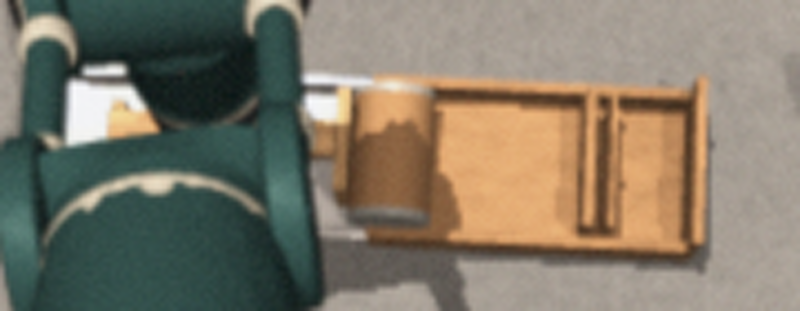

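The canister at crop (390,155) sits squarely against the plate. The divider's near edge is at x≈582, about 85–90 mm of travel remaining.

Emit:
jog_arm(deltas=[-0.005, 0, 0, 0, 0, 0, -1, -0.011, 0, 0, 0, 0, 0, -1, -0.017, 0, 0, 0, 0, 0, -1, -0.023, 0, 0, 0, 0, 0, -1, -0.029, 0, 0, 0, 0, 0, -1, -0.035, 0, 0, 0, 0, 0, -1, -0.041, 0, 0, 0, 0, 0, -1, -0.047, 0, 0, 0, 0, 0, -1])

```text
time: 8.85
tool_pos: [0.5875, 0.0556, 0.0643]
tcp_rot: [-2.281, -2.16, 0.0]
wrist_force: [0.6, 0.8, -1.6]
width: 0.246
grip_force: 59.7
```

Emit:
jog_arm(deltas=[-0.004, 0, 0, 0, 0, 0, -1, -0.008, 0, 0, 0, 0, 0, -1, -0.011, 0, 0, 0, 0, 0, -1, -0.014, 0, 0, 0, 0, 0, -1, -0.017, 0, 0, 0, 0, 0, -1, -0.02, 0, 0, 0, 0, 0, -1, -0.022, 0, 0, 0, 0, 0, -1, -0.024, 0, 0, 0, 0, 0, -1])

```text
time: 9.65
tool_pos: [0.5863, 0.032, 0.0643]
tcp_rot: [-2.281, -2.16, 0.0]
wrist_force: [-0.3, -0.3, -2.3]
width: 0.243
grip_force: 59.7
```

```bash
python3 go.py lane 0 0 .0645
```

```text
t 9.65 pos [0.5863 0.032  0.0643] yaw 86.89 lane -0.0165 -0.0003 F [-0.33 -0.27 -2.31] T [-0.04  0.01 -0.01] w 0.243 g 59.7 q6 0.07
  d [-0.0165  0.0003 -0.0002] rot [-0.    0.   -0.11]
```

Emit:
jog_arm(deltas=[-0.002, 0, 0, 0, 0, 0, -1, -0.004, 0, 0, 0, 0, 0, -1, -0.006, 0, 0, 0, 0, 0, -1, -0.008, 0, 0, 0, 0, 0, -1, -0.009, 0, 0, 0, 0, 0, -1, -0.01, 0, 0, 0, 0, 0, -1, -0.011, 0, 0, 0, 0, 0, -1, -0.012, 0, 0, 0, 0, 0, -1])

```text
time: 10.45
tool_pos: [0.5856, 0.0201, 0.0643]
tcp_rot: [2.281, 2.16, 0.0]
wrist_force: [0.5, 0.3, -2.0]
width: 0.244
grip_force: 59.7
```

Emit:
jog_arm(deltas=[-0.0005, 0, 0, 0, 0, 0, -1, -0.001, 0, 0, 0, 0, 0, -1, -0.0015, 0, 0, 0, 0, 0, -1, -0.002, 0, 0, 0, 0, 0, -1])

```text
time: 10.85
tool_pos: [0.5856, 0.0181, 0.0643]
tcp_rot: [2.281, 2.16, 0.0]
wrist_force: [-0.4, -0.3, -2.2]
width: 0.243
grip_force: 59.7
```

Emit:
jog_arm(deltas=[-0.0005, 0, 0, 0, 0, 0, -1, -0.001, 0, 0, 0, 0, 0, -1, -0.0015, 0, 0, 0, 0, 0, -1, -0.002, 0, 0, 0, 0, 0, -1])

```text
time: 11.25
tool_pos: [0.5854, 0.0161, 0.0643]
tcp_rot: [-2.281, -2.16, 0.0]
wrist_force: [-0.1, 0.3, -2.1]
width: 0.243
grip_force: 59.7
```

Emit:
jog_arm(deltas=[-0.0005, 0, 0, 0, 0, 0, -1, -0.001, 0, 0, 0, 0, 0, -1, -0.0015, 0, 0, 0, 0, 0, -1, -0.002, 0, 0, 0, 0, 0, -1])

```text
time: 11.65
tool_pos: [0.5853, 0.0141, 0.0643]
tcp_rot: [-2.281, -2.16, -0.0]
wrist_force: [-0.3, 0.2, -1.3]
width: 0.247
grip_force: 59.7
```

Emit:
jog_arm(deltas=[-0.0005, 0, 0, 0, 0, 0, -1, -0.001, 0, 0, 0, 0, 0, -1, -0.0015, 0, 0, 0, 0, 0, -1])

```text
time: 11.95
tool_pos: [0.5852, 0.0126, 0.0643]
tcp_rot: [2.281, 2.16, 0.0]
wrist_force: [0.5, -0.2, -1.2]
width: 0.244
grip_force: 59.7
```

Emit:
jog_arm(deltas=[-0.0005, 0, 0, 0, 0, 0, -1, -0.001, 0, 0, 0, 0, 0, -1, -0.0015, 0, 0, 0, 0, 0, -1, -0.002, 0, 0, 0, 0, 0, -1])

```text
time: 12.35
tool_pos: [0.5851, 0.0106, 0.0643]
tcp_rot: [-2.281, -2.16, -0.0]
wrist_force: [1.1, 0.7, -2.6]
width: 0.244
grip_force: 59.7
```

```bash
python3 go.py;python3 - <<'E'
from h import *
import pickle
c=read_camera("top");pickle.dump(c,open("top2.pkl","wb"));cv2.imwrite("pics/a3.png",cv2.resize(c["color"][155:225,230:350],(800,467),interpolation=cv2.INTER_CUBIC))
E
```

```text
t 12.35 pos [0.5851 0.0106 0.0643] yaw 86.89 lane 0.0049 -0.0003 F [ 1.1   0.66 -2.56] T [ 0.02  0.01 -0.05] w 0.244 g 59.7 q6 0.03
```

View pics/a3.png

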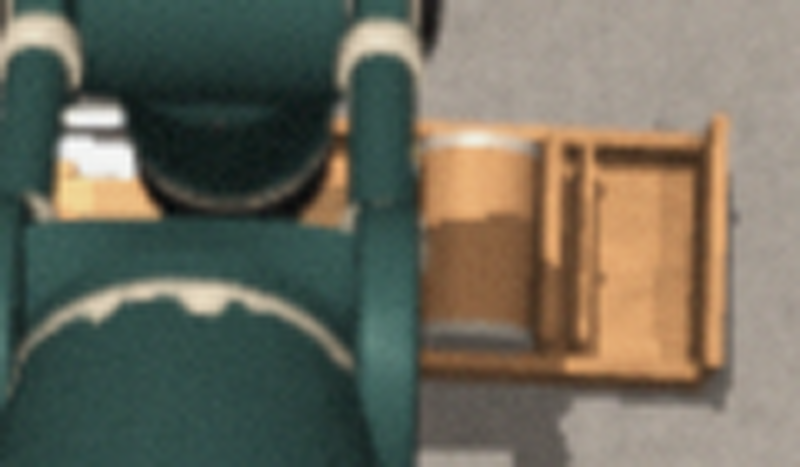

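The canister's front edge, at crop x≈537, is almost at the divider's near edge (541). I'll step 1 mm at a time.

Emit:
jog_arm(deltas=[-0.0005, 0, 0, 0, 0, 0, -1, -0.001, 0, 0, 0, 0, 0, -1, -0.001, 0, 0, 0, 0, 0, -1])

```text
time: 12.7
tool_pos: [0.5851, 0.0096, 0.0643]
tcp_rot: [2.281, 2.16, -0.0]
wrist_force: [0.8, 0.3, -1.5]
width: 0.245
grip_force: 59.7
```

Emit:
jog_arm(deltas=[-0.0005, 0, 0, 0, 0, 0, -1, -0.001, 0, 0, 0, 0, 0, -1, -0.001, 0, 0, 0, 0, 0, -1])

```text
time: 13.0
tool_pos: [0.5851, 0.009, 0.0645]
tcp_rot: [-2.281, -2.16, -0.001]
wrist_force: [-0.1, 1.9, -0.7]
width: 0.243
grip_force: 59.7
```

Emit:
jog_arm(deltas=[-0.0005, 0, 0, 0, 0, 0, -1, -0.001, 0, 0, 0, 0, 0, -1, -0.001, 0, 0, 0, 0, 0, -1])

```text
time: 13.3
tool_pos: [0.5852, 0.0083, 0.0646]
tcp_rot: [-2.281, -2.16, -0.002]
wrist_force: [-1.5, 5.0, 1.8]
width: 0.247
grip_force: 59.9
```

```bash
python3 go.py
```

```text
t 13.3 pos [0.5852 0.0083 0.0646] yaw 86.87 lane 0.0072 -0.0001 F [-1.47  4.96  1.77] T [ 0.74  0.11 -0.03] w 0.247 g 59.9 q6 0.02
```

Emit:
jog_arm(deltas=[0.001, 0, 0, 0, 0, 0, -1, 0.003, 0, 0, 0, 0, 0, -1, 0.007, 0, 0, 0, 0, 0, -1, 0.015, 0, 0, 0, 0, 0, -1, 0.03, 0, 0, 0, 0, 0, -1, 0.04, 0, -0.02, 0, 0, 0, -1, 0.045, 0, -0.06, 0, 0, 0, -1, 0.045, 0, -0.11, 0, 0, 0, -1])

```text
time: 14.1
tool_pos: [0.5851, 0.0544, 0.1725]
tcp_rot: [-2.276, -2.159, 0.007]
wrist_force: [0.4, 0.6, -0.9]
width: 0.244
grip_force: 59.5
```

```bash
python3 go.py .4144 -.3313 .17 162.4; python3 - <<'E'
from h import *
import pickle
c=read_camera("top");pickle.dump(c,open("top3.pkl","wb"));c=read_camera("side");pickle.dump(c,open("side3.pkl","wb"))
E
```

```text
t 14.1 pos [0.5851 0.0544 0.1725] yaw 86.98 lane -0.0388 -0.0026 F [ 0.42  0.56 -0.87] T [ 0.01 -0.07  0.01] w 0.244 g 59.5 q6 0.1
  d [-0.3942 -0.1501  0.0035] rot [ -0.31  -0.22 -75.42]
```

Emit:
jog_arm(deltas=[-0.02, -0.008, 0, 0, 0, -4, -1, -0.06, -0.023, 0, 0, 0, -12, -1, -0.105, -0.04, 0, 0, 0, -20, -1, -0.15, -0.057, 0, 0, 0, -28, -1, -0.195, -0.074, 0, 0, 0, -36, -1, -0.24, -0.091, 0, 0, 0, -44, -1, -0.285, -0.108, 0, 0, 0, -52, -1, -0.325, -0.124, 0, 0, 0, -60, -1])

```text
time: 15.0
tool_pos: [0.4495, -0.2574, 0.1739]
tcp_rot: [0.93, 3.001, 0.0]
wrist_force: [-0.1, -0.5, -1.5]
width: 0.24
grip_force: 59.6
```

```bash
python3 go.py .4144 -.3313 .12 162.4
```

```text
t 15.0 pos [ 0.4495 -0.2574  0.1739] yaw 145.56 lane 0.2796 -0.1217 F [-0.07 -0.54 -1.5 ] T [-0.01 -0.07 -0.01] w 0.24 g 59.6 q6 -1.54
  d [-0.0128 -0.0809  0.0539] rot [ 1.000e-02  0.000e+00 -1.684e+01]
```

Emit:
jog_arm(deltas=[-0.006, -0.04, 0, 0, 0, -8, -1, -0.011, -0.07, 0.02, 0, 0, -14, -1, -0.013, -0.081, 0.054, 0, 0, -16.8, -1, -0.013, -0.081, 0.085, 0, 0, -16.8, -1, -0.013, -0.081, 0.105, 0, 0, -16.8, -1, -0.013, -0.081, 0.113, 0, 0, -16.8, -1, -0.013, -0.081, 0.118, 0, 0, -16.8, -1, -0.013, -0.081, 0.118, 0, 0, -16.8, -1])

```text
time: 15.8
tool_pos: [0.4151, -0.3303, 0.0563]
tcp_rot: [-0.49, -3.103, -0.0]
wrist_force: [0.8, -0.7, -1.4]
width: 0.247
grip_force: 59.6
```

```bash
python3 go.py .4144 -.3313 .0522 162.4
```

```text
t 15.8 pos [ 0.4151 -0.3303  0.0563] yaw 162.05 lane 0.3542 -0.1523 F [ 0.77 -0.72 -1.44] T [-0.04 -0.04  0.03] w 0.247 g 59.6 q6 -1.98
  d [ 0.0004 -0.0012  0.0041] rot [ 0.   -0.   -0.35]
```

Emit:
jog_arm(deltas=[0, 0, 0.001, 0, 0, 0, -1, 0, 0, 0.002, 0, 0, 0, -1, 0, 0, 0.003, 0, 0, 0, -1, 0, 0, 0.004, 0, 0, 0, -1, 0, 0, 0.004, 0, 0, 0, -1])

```text
time: 16.3
tool_pos: [0.4149, -0.3307, 0.0525]
tcp_rot: [0.491, 3.102, -0.0]
wrist_force: [-0.4, 0.3, -0.9]
width: 0.248
grip_force: 59.6
```

Emit:
jog_arm(deltas=[0, 0, 0.0005, 0, 0, 0, -1, 0, 0, 0.001, 0, 0, 0, -1, 0, 0, 0.001, 0, 0, 0, -1])

```text
time: 16.6
tool_pos: [0.4148, -0.3308, 0.0524]
tcp_rot: [0.491, 3.103, -0.0]
wrist_force: [-2.8, 2.1, 6.4]
width: 0.241
grip_force: 60.8
```

Contact. Release by opening, then rise.

Emit:
jog_arm(deltas=[0, 0, 0, 0, 0, 0, 0, 0, 0, 0, 0, 0, 0, 0.5, 0, 0, 0, 0, 0, 0, 1, 0, 0, 0, 0, 0, 0, 1, 0, 0, -0.01, 0, 0, 0, 1, 0, 0, -0.04, 0, 0, 0, 1, 0, 0, -0.08, 0, 0, 0, 1, 0, 0, -0.12, 0, 0, 0, 1])

```text
time: 17.4
tool_pos: [0.4143, -0.3302, 0.1726]
tcp_rot: [-0.491, -3.102, -0.001]
wrist_force: [1.0, -0.3, 0.4]
width: 0.999
grip_force: 0.0
```

```bash
python3 go.py .42 .330 .2 81.5; python3 - <<'E'
from h import *
import pickle
t=read_camera("top");s=read_camera("side");pickle.dump((t,s),open("v4.pkl","wb"))
p,e=fit([(t,(372,420,212,286),80)],PAD,(.4135,-.3305,-.3),True);print(p,e)
p,e=fit([(s,(312,375,145,195),80)],PAD,(.4135,-.3305,-.3),True);print(p,e)
ims=[cv2.resize(t["color"][155:295,230:430],(600,420)),cv2.resize(s["color"][140:260,200:380],(200,133))]
m=np.zeros((420,800,3),np.uint8);m[:,:600]=ims[0];m[:133,600:]=ims[1];cv2.imwrite("pics/a4.png",m)
E
```

```text
t 17.4 pos [ 0.4143 -0.3302  0.1726] yaw 162.02 lane 0.3542 -0.1531 F [ 1.05 -0.27  0.41] T [ 0.03 -0.01 -0.08] w 0.999 g 0.0 q6 -1.98
  d [ 0.1984  0.6297 -0.0269] rot [-2.000e-02 -6.000e-02  8.052e+01]
[ 0.41370085 -0.32874818 -0.30090764] 0.40695523492415836
[ 0.41413998 -0.3315021  -0.30391665] 0.16073494145859785
```

View pics/a4.png

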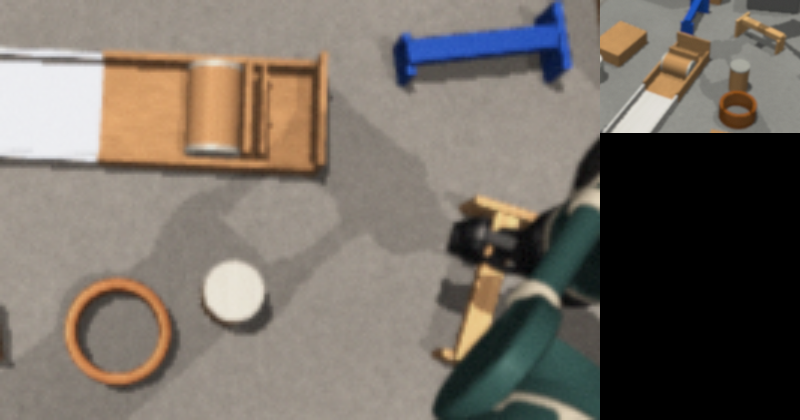

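The paddle lies at crop (485,275), well clear of the lane. The canister, at (214,107), rests next to the divider at x≈246. Next is the tall box.

Emit:
jog_arm(deltas=[0.012, 0.037, -0.01, 0, 0, -1, 1, 0.027, 0.085, -0.027, 0, 0, -3, 1, 0.042, 0.133, -0.027, 0, 0, -5, 1, 0.057, 0.18, -0.027, 0, 0, -7, 1, 0.071, 0.227, -0.027, 0, 0, -9.5, 1, 0.086, 0.274, -0.027, 0, 0, -9.5, 1, 0.1, 0.318, -0.027, 0, 0, -9.5, 1, 0.113, 0.36, -0.027, 0, 0, -9.5, 1])

```text
time: 18.3
tool_pos: [0.4178, 0.0488, 0.1986]
tcp_rot: [0.232, 3.132, 0.0]
wrist_force: [0.7, 0.3, 0.5]
width: 0.999
grip_force: 0.0
```

```bash
python3 go.py .42 .330 .2 171.5
```

```text
t 18.3 pos [0.4178 0.0488 0.1986] yaw 171.53 lane -0.0244 -0.1694 F [0.68 0.33 0.54] T [ 0.02 -0.02 -0.  ] w 0.999 g 0.0 q6 -1.37
  d [ 0.0392  0.2785 -0.0013] rot [0.02 0.05 0.03]
```

Emit:
jog_arm(deltas=[0.006, 0.045, 0, 0, 0, 0, 1, 0.013, 0.093, 0, 0, 0, 0, 1, 0.02, 0.141, 0, 0, 0, 0, 1, 0.027, 0.189, 0, 0, 0, 0, 1, 0.033, 0.235, 0, 0, 0, 0, 1, 0.037, 0.265, 0, 0, 0, 0, 1, 0.039, 0.279, 0, 0, 0, 0, 1, 0.039, 0.279, 0, 0, 0, 0, 1])

```text
time: 19.1
tool_pos: [0.4207, 0.3296, 0.1981]
tcp_rot: [-0.229, -3.133, 0.0]
wrist_force: [0.4, -0.7, 0.1]
width: 1.0
grip_force: 0.0
```

```bash
python3 go.py .42 .330 .06 171.5; python3 - <<'E'
from h import *
t=read_camera("top");s=read_camera("side")
for v in ([(s,(240,282,285,345),50)],):
    p,e=fit(v,BOX,(.42,.33,-.14),True);print(p,e)
m=np.zeros((400,800,3),np.uint8);m[:,:400]=cv2.resize(s["color"][220:350,200:330],(400,400),interpolation=cv2.INTER_CUBIC);m[:,400:]=cv2.resize(t["color"][160:290,80:210],(400,400),interpolation=cv2.INTER_CUBIC);cv2.imwrite("pics/a5.png",m)
E
```

```text
t 19.1 pos [0.4207 0.3296 0.1981] yaw 171.66 lane -0.3051 -0.1812 F [ 0.44 -0.71  0.14] T [-0.05  0.04  0.05] w 1.0 g 0.0 q6 -0.81
  d [0.0007 0.0003 0.1381] rot [-0.02 -0.01  0.16]
[ 0.41942994  0.32821161 -0.14841235] 0.05177129675399572
```

View pics/a5.png

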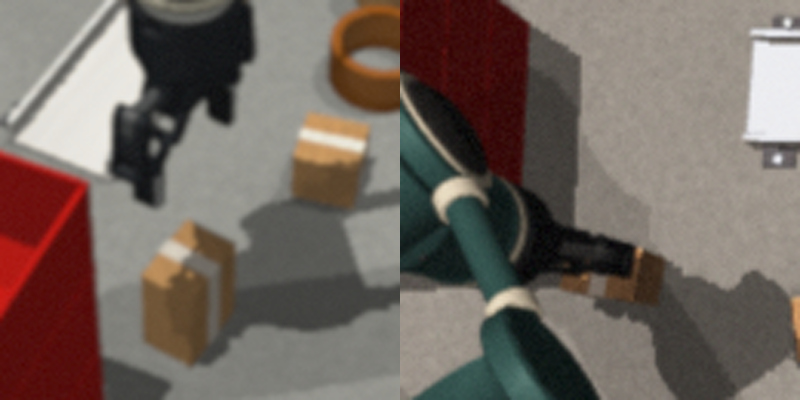

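The open jaws hang above the tall box, at side crop (190,290), and clear the bin rim. Descending.

Emit:
jog_arm(deltas=[0.0005, 0, 0.03, 0, 0, 0, 1, 0.0005, 0, 0.065, 0, 0, 0, 1, 0.0005, 0, 0.09, 0, 0, 0, 1, 0.0005, 0, 0.105, 0, 0, 0, 1], squeeze=30)

```text
time: 19.6
tool_pos: [0.4193, 0.3257, 0.091]
tcp_rot: [-0.235, -3.13, 0.004]
wrist_force: [-0.0, 0.0, -0.2]
width: 1.001
grip_force: 0.0
```

Emit:
jog_arm(deltas=[0, 0, 0.01, 0, 0, 0, 1, 0, 0, 0.02, 0, 0, 0, 1, 0, 0, 0.03, 0, 0, 0, 1, 0, 0, 0.032, 0, 0, 0, 1, 0, 0, 0.032, 0, 0, 0, -1, 0, 0, 0.032, 0, 0, 0, -1, 0, 0, 0.032, 0, 0, 0, -1, 0, 0, 0.032, 0, 0, 0, -1], squeeze=30)

```text
time: 20.4
tool_pos: [0.4209, 0.3289, 0.0619]
tcp_rot: [0.232, 3.132, 0.001]
wrist_force: [1.1, 0.2, 1.9]
width: 0.748
grip_force: 34.6
```

```bash
python3 go.py .42 .330 .06 171.5
```

```text
t 20.4 pos [0.4209 0.3289 0.0619] yaw 171.53 lane -0.3044 -0.1809 F [1.1  0.23 1.87] T [0.02 0.03 0.03] w 0.748 g 34.6 q6 -0.81
  d [0.0011 0.0009 0.0019] rot [0.06 0.06 0.03]
```

Emit:
jog_arm(deltas=[0, 0, -0.01, 0, 0, 0, -1, 0, 0, -0.04, 0, 0, 0, -1, 0, 0, -0.08, 0, 0, 0, -1, 0, 0, -0.12, 0, 0, 0, -1, 0, 0, -0.13, 0, 0, 0, -1], squeeze=35)

```text
time: 20.9
tool_pos: [0.423, 0.3304, 0.1973]
tcp_rot: [0.232, 3.126, 0.01]
wrist_force: [1.1, 0.7, -0.9]
width: 0.747
grip_force: 39.5
```

```bash
python3 go.py lane .03 0 .16
```

```text
t 20.9 pos [0.423  0.3304 0.1973] yaw 171.52 lane -0.3059 -0.1789 F [ 1.14  0.68 -0.88] T [ 0.01 -0.11 -0.05] w 0.747 g 39.5 q6 -0.81
  d [-0.2099 -0.3176  0.0367] rot [6.000e-01 4.000e-02 8.452e+01]
```

Emit:
jog_arm(deltas=[-0.012, -0.018, 0, 0, 0, 4, -1, -0.032, -0.048, 0, 0, 0, 12, -1, -0.052, -0.078, 0, 0, 0, 20, -1, -0.073, -0.11, 0, 0, 0, 28, -1, -0.094, -0.142, 0, 0, 0, 36, -1, -0.115, -0.174, 0, 0, 0, 44, -1, -0.136, -0.206, 0, 0, 0, 52, -1, -0.156, -0.236, 0, 0, 0, 60, -1])

```text
time: 21.7
tool_pos: [0.5396, 0.0704, 0.1904]
tcp_rot: [-1.775, -2.591, 0.002]
wrist_force: [0.5, 0.3, -1.3]
width: 0.744
grip_force: 39.3
```

```bash
python3 go.py lane .03 0 .16
```

```text
t 21.7 pos [0.5396 0.0704 0.1904] yaw 111.17 lane -0.0524 -0.0489 F [ 0.48  0.3  -1.28] T [-0.03 -0.03  0.01] w 0.744 g 39.3 q6 -0.29
  d [-0.0952  0.011   0.0303] rot [-9.000e-02 -1.000e-02  2.417e+01]
```

Emit:
jog_arm(deltas=[-0.03, 0.003, 0, 0, 0, 8, -1, -0.06, 0.007, 0, 0, 0, 16, -1, -0.085, 0.01, 0.01, 0, 0, 22, -1, -0.095, 0.011, 0.03, 0, 0, 24.2, -1, -0.095, 0.011, 0.03, 0, 0, 24.2, -1, -0.095, 0.011, 0.03, 0, 0, 24.2, -1])

```text
time: 22.3
tool_pos: [0.5836, -0.0122, 0.1599]
tcp_rot: [-2.271, -2.167, 0.003]
wrist_force: [0.0, 0.2, -2.8]
width: 0.742
grip_force: 39.3
```

```bash
python3 go.py lane .03 0 .072; python3 - <<'E'
from h import *
t=read_camera("top");s=read_camera("side")
m=np.zeros((400,800,3),np.uint8);m[:,:400]=cv2.resize(s["color"][150:280,190:320],(400,400),interpolation=cv2.INTER_CUBIC);m[:,400:]=cv2.resize(t["color"][140:240,240:340],(400,400),interpolation=cv2.INTER_CUBIC);cv2.imwrite("pics/a6.png",m)
E
```

```text
t 22.3 pos [ 0.5836 -0.0122  0.1599] yaw 87.33 lane 0.0277 -0.0006 F [ 0.02  0.21 -2.83] T [ 0.03  0.   -0.01] w 0.742 g 39.3 q6 -0.02
  d [-0.0023  0.0009  0.0879] rot [-0.2  -0.02  0.33]
```

View pics/a6.png

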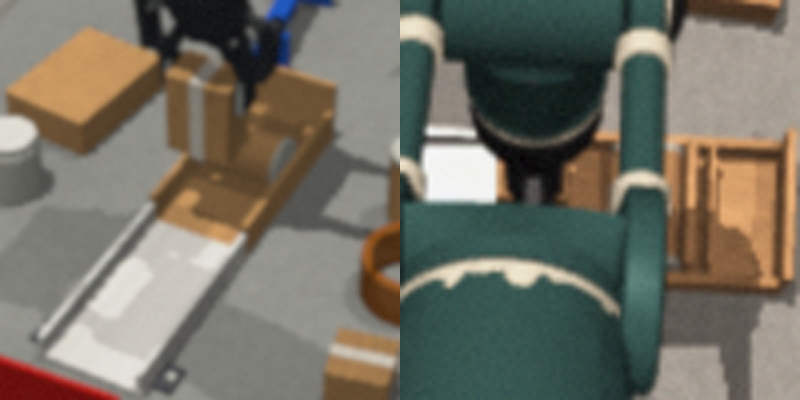

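The box hangs upright at side crop (205,110), over the carton and behind the canister, with its broad side across the lane. I'll lower it and then press up gently.

Emit:
jog_arm(deltas=[-0.002, 0, 0.02, 0, 0, 0.3, -1, -0.002, 0, 0.045, 0, 0, 0.3, -1, -0.002, 0, 0.065, 0, 0, 0.3, -1, -0.002, 0, 0.078, 0, 0, 0.3, -1, -0.002, 0, 0.084, 0, 0, 0.3, -1, -0.002, 0, 0.086, 0, 0, 0.3, -1, -0.002, 0, 0.087, 0, 0, 0.3, -1])

```text
time: 23.1
tool_pos: [0.5857, -0.0141, 0.0752]
tcp_rot: [2.277, 2.163, 0.002]
wrist_force: [-0.2, -0.2, -0.9]
width: 0.741
grip_force: 39.4
```

Emit:
jog_arm(deltas=[0, 0, 0.0005, 0, 0, 0, -1, 0, 0, 0.001, 0, 0, 0, -1, 0, 0, 0.001, 0, 0, 0, -1])

```text
time: 23.4
tool_pos: [0.5853, -0.0144, 0.0739]
tcp_rot: [2.278, 2.162, 0.001]
wrist_force: [-0.8, 0.2, -1.7]
width: 0.744
grip_force: 39.4
```

```bash
python3 go.py lane .05 0 .071
```

```text
t 23.4 pos [ 0.5853 -0.0144  0.0739] yaw 87.01 lane 0.0298 0.0012 F [-0.76  0.19 -1.74] T [-0.03  0.06  0.02] w 0.744 g 39.4 q6 -0.01
  d [-0.0202 -0.0012  0.0029] rot [ 0.06 -0.    0.01]
```

Emit:
jog_arm(deltas=[-0.002, -0.001, 0.001, 0, 0, 0, -1, -0.005, -0.001, 0.002, 0, 0, 0, -1, -0.008, -0.001, 0.003, 0, 0, 0, -1, -0.011, -0.001, 0.003, 0, 0, 0, -1, -0.014, -0.001, 0.003, 0, 0, 0, -1, -0.016, -0.001, 0.003, 0, 0, 0, -1, -0.018, -0.001, 0.003, 0, 0, 0, -1, -0.02, -0.001, 0.003, 0, 0, 0, -1])

```text
time: 24.2
tool_pos: [0.5829, -0.0344, 0.0703]
tcp_rot: [-2.279, -2.163, -0.0]
wrist_force: [0.1, -0.1, -2.6]
width: 0.746
grip_force: 39.5
```

Emit:
jog_arm(deltas=[-0.0005, 0, 0, 0, 0, 0, -1, -0.001, 0, 0, 0, 0, 0, -1, -0.0015, 0, 0, 0, 0, 0, -1, -0.002, 0, 0, 0, 0, 0, -1])

```text
time: 24.6
tool_pos: [0.5828, -0.0361, 0.0703]
tcp_rot: [-2.278, -2.163, -0.0]
wrist_force: [0.2, -0.1, -2.0]
width: 0.749
grip_force: 39.5
```

```bash
python3 go.py
```

```text
t 24.6 pos [ 0.5828 -0.0361  0.0703] yaw 87.02 lane 0.0517 -0.0002 F [ 0.25 -0.1  -2.04] T [-0.03 -0.02 -0.01] w 0.749 g 39.5 q6 -0.05
```

Emit:
jog_arm(deltas=[-0.0005, 0, 0, 0, 0, 0, -1, -0.001, 0, 0, 0, 0, 0, -1, -0.0015, 0, 0, 0, 0, 0, -1, -0.002, 0, 0, 0, 0, 0, -1])

```text
time: 25.0
tool_pos: [0.5827, -0.0382, 0.0703]
tcp_rot: [2.279, 2.163, 0.0]
wrist_force: [-0.3, -0.0, -0.6]
width: 0.743
grip_force: 39.5
```

Emit:
jog_arm(deltas=[-0.0005, 0, 0, 0, 0, 0, -1, -0.001, 0, 0, 0, 0, 0, -1, -0.0015, 0, 0, 0, 0, 0, -1])

```text
time: 25.3
tool_pos: [0.5826, -0.0397, 0.0703]
tcp_rot: [2.279, 2.163, 0.0]
wrist_force: [0.4, -0.4, -1.5]
width: 0.744
grip_force: 39.5
```

Emit:
jog_arm(deltas=[-0.0005, 0, 0, 0, 0, 0, -1, -0.001, 0, 0, 0, 0, 0, -1, -0.001, 0, 0, 0, 0, 0, -1])

```text
time: 25.6
tool_pos: [0.5825, -0.0408, 0.0703]
tcp_rot: [2.279, 2.163, 0.0]
wrist_force: [0.2, 0.5, -2.4]
width: 0.747
grip_force: 39.5
```

Emit:
jog_arm(deltas=[-0.0005, 0, 0, 0, 0, 0, -1, -0.001, 0, 0, 0, 0, 0, -1, -0.001, 0, 0, 0, 0, 0, -1])

```text
time: 25.9
tool_pos: [0.5825, -0.0418, 0.0703]
tcp_rot: [2.279, 2.163, 0.0]
wrist_force: [-0.7, 0.0, -1.0]
width: 0.745
grip_force: 39.5
```

Emit:
jog_arm(deltas=[-0.0005, 0, 0, 0, 0, 0, -1, -0.001, 0, 0, 0, 0, 0, -1, -0.001, 0, 0, 0, 0, 0, -1])

```text
time: 26.2
tool_pos: [0.5825, -0.0424, 0.0704]
tcp_rot: [-2.279, -2.162, -0.001]
wrist_force: [0.7, 2.6, 0.0]
width: 0.742
grip_force: 39.5
```

Emit:
jog_arm(deltas=[-0.0003, 0, 0.0003, 0, 0, 0, -1, -0.0005, 0, 0.0005, 0, 0, 0, -1, -0.0005, 0, 0.0005, 0, 0, 0, -1])

```text
time: 26.5
tool_pos: [0.5826, -0.0427, 0.07]
tcp_rot: [-2.279, -2.162, -0.001]
wrist_force: [-0.8, 4.1, 1.5]
width: 0.744
grip_force: 39.7
```

```bash
python3 go.py
```

```text
t 26.5 pos [ 0.5826 -0.0427  0.07  ] yaw 87.0 lane 0.0583 -0.0001 F [-0.82  4.06  1.5 ] T [ 0.78  0.08 -0.12] w 0.744 g 39.7 q6 -0.06
```

Emit:
jog_arm(deltas=[0, 0, 0.0003, 0, 0, 0, -1, 0, 0, 0.0005, 0, 0, 0, -1, 0, 0, 0.0005, 0, 0, 0, -1])

```text
time: 26.8
tool_pos: [0.5826, -0.0427, 0.07]
tcp_rot: [-2.279, -2.162, -0.001]
wrist_force: [-2.1, 5.2, 3.8]
width: 0.75
grip_force: 40.1
```

Emit:
jog_arm(deltas=[0.0003, 0, 0, 0, 0, 0, -1, 0.0006, 0, 0, 0, 0, 0, -1, 0.0008, 0, 0, 0, 0, 0, -1, 0.0008, 0, 0, 0, 0, 0, -1], squeeze=20)

```text
time: 27.2
tool_pos: [0.5826, -0.0426, 0.07]
tcp_rot: [2.278, 2.163, -0.0]
wrist_force: [-2.3, 3.0, 5.9]
width: 0.744
grip_force: 40.2
```

Emit:
jog_arm(deltas=[0, 0, -0.0005, 0, 0, 0, 0.5, 0, 0, -0.0005, 0, 0, 0, 0.6, 0, 0, -0.0005, 0, 0, 0, 0.8, 0, 0, -0.0005, 0, 0, 0, 1, 0, 0, -0.0005, 0, 0, 0, 1, 0, 0, -0.0005, 0, 0, 0, 1])

```text
time: 27.8
tool_pos: [0.5824, -0.0426, 0.0696]
tcp_rot: [2.279, 2.163, -0.0]
wrist_force: [0.2, -0.1, 0.1]
width: 0.995
grip_force: 0.0
```

Emit:
jog_arm(deltas=[0, 0, -0.01, 0, 0, 0, 1, 0, 0, -0.03, 0, 0, 0, 1, 0, 0, -0.06, 0, 0, 0, 1, 0, 0, -0.1, 0, 0, 0, 1, 0, 0, -0.13, 0, 0, 0, 1, 0.05, 0, -0.13, 0, 0, 0, 1, 0.1, 0, -0.13, 0, 0, 0, 1, 0.15, 0, -0.13, 0, 0, 0, 1])

```text
time: 28.6
tool_pos: [0.5908, 0.1085, 0.2016]
tcp_rot: [2.279, 2.16, 0.003]
wrist_force: [1.4, -0.2, 0.5]
width: 1.003
grip_force: 0.0
```

```bash
python3 go.py; python3 - <<'E'
from h import *
import pickle
t=read_camera("top");s=read_camera("side");pickle.dump((t,s),open("v6.pkl","wb"))
# box fit from silhouettes on dark: compare expected projected positions with the image via edges
Lb=[(-.0225,.0225,-.032,.032,.008,.093)]
for n,c in(("top",t),("side",s)):
    pr=proj(c,corners(Lb[0],.5825,-.0425,np.radians(87)));print(n,pr.round(0).astype(int).tolist())
v=int(proj(t,[[.5825,-.04,.06]])[0,1])
print(v,[tuple(int(q) for q in t["color"][v,u]) for u in range(268,322)])
a=pickle.load(open("v4.pkl","rb"))[0]
print([int(q) for q in a["color"][v,290:345,2]]);print([int(q) for q in t["color"][v,290:345,2]])
E
```

```text
t 28.6 pos [0.5908 0.1085 0.2016] yaw 86.92 lane -0.0931 0.0002 F [ 1.36 -0.22  0.52] T [ 0.01 -0.03 -0.01] w 1.003 g 0.0 q6 0.19
top [[293, 181], [295, 174], [292, 203], [294, 197], [278, 181], [278, 173], [277, 202], [277, 196]]
side [[257, 206], [257, 184], [275, 212], [276, 191], [250, 215], [249, 193], [269, 221], [269, 199]]
187 [(115, 168, 226), (107, 159, 214), (100, 149, 203), (99, 148, 203), (102, 150, 206), (100, 147, 202), (100, 148, 203), (100, 142, 192), (114, 138, 166), (122, 139, 161), (119, 137, 158), (119, 137, 159), (131, 150, 167), (158, 177, 193), (182, 204, 218), (199, 221, 230), (211, 229, 236), (208, 227, 232), (211, 228, 233), (215, 232, 238), (213, 230, 235), (217, 232, 237), (218, 233, 239), (215, 230, 235), (209, 227, 232), (151, 170, 185), (75, 105, 138), (86, 132, 181), (101, 150, 206), (108, 158, 213), (113, 166, 222), (117, 171, 228), (123, 180, 233), (125, 183, 234), (121, 177, 231), (117, 172, 227), (114, 169, 226), (110, 165, 220), (105, 156, 211), (100, 148, 202), (88, 132, 183), (77, 115, 160), (54, 83, 115), (58, 89, 127), (95, 142, 197), (102, 153, 208), (67, 101, 142), (48, 73, 101), (43, 69, 100), (69, 106, 150), (90, 138, 191), (79, 120, 167), (101, 153, 210), (111, 164, 218)]
[188, 170, 136, 140, 167, 185, 192, 202, 213, 222, 224, 221, 217, 215, 209, 201, 192, 181, 161, 140, 104, 133, 206, 197, 129, 93, 95, 139, 179, 158, 197, 206, 205, 201, 199, 197, 201, 202, 196, 179, 176, 177, 177, 151, 92, 91, 154, 215, 201, 96, 91, 128, 131, 130, 137]
[239, 235, 232, 185, 138, 181, 206, 213, 222, 228, 233, 234, 231, 227, 226, 220, 211, 202, 183, 160, 115, 127, 197, 208, 142, 101, 100, 150, 191, 167, 210, 218, 218, 215, 214, 214, 216, 217, 208, 188, 186, 187, 191, 170, 96, 101, 168, 229, 215, 124, 126, 161, 164, 166, 164]
```

```bash
python3 -c "
from workcell import finish_job;print(finish_job())"
```

```text
the job is handed in; nothing more can be done
None
```

The job is handed in at about 29 s. The paddle rolled the canister to the divider (contact felt at about 5 N) and was laid back on the bench clear of the lane. The tall box stands upright right behind the canister, pressed up at about 5 N and let go, but how snug the row stayed after release was judged only from camera pixel values.

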